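Fill a meal tray and push it home in the tray sealer

ROBOT

A 7-joint arm with a two-finger parallel gripper is mounted at the origin on the work surface. World frame = base frame: x ahead of the robot, y to its left, z up, the work surface at z = 0. Lengths are in m, angles in rad, forces in N, time in s.
With the tool pointing down it reaches from about 0.4 to 0.875 m from the base axis. Payload 19.3 kg.
Tool frame: the origin (TCP) lies between the finger pads; the fingertips stand 19 mm ahead of it and the grasp point (between the pads) is the TCP; z points along the fingers, y is the direction in which the jaws open and shut (so a half turn about z gives the same grasp; the last joint's range is limited). The gripper opens to 85 mm and grips with 20 to 120 N. Pads are 22 mm wide; open, the fingers measure 114 mm over their backs; the gripper's body (76 mm by 85 mm) begins 54 mm behind the grasp point. The pads swing forward as they close: fully open they stand 13 mm farther back than shut.
Start: joints at [1.208, 0.521, -0.036, 1.599, 0.021, 1.021, -0.113], TCP at [0.18, -0.598, 0.25] pointing down, gripper open.
Joint ranges: [-2.91, 2.91], [-0.3, 2.13], [-1.5, 1.42], [0.17, 2.43], [-1.26, 4.41], [0.16, 1.93], [-2.52, 2.52]. Speed limits (rad/s): [1.89, 1.89, 2.39, 2.39, 3.01, 3.01, 3.01].

INTERFACE

Orientations are given as a unit quaternion [w, x, y, z].
In Python, from workcell import bot, readout, cams, workorder gives the robot as it stands. The module is installed in compiled form; this text tells all that it offers. Calls block until the motion is done:
- bot.movep(position, orientation): joint-space move of the TCP to a pose.
- bot.move_linear(position, rot=None, speed=0.15, force_limit=None): straight line of the TCP; rot=None keeps the orientation; speed is the mean speed in m/s. With force_limit (N) it stops when the force on the tool has changed by that much, and returns True; else False.
- bot.set_joints(angles): joint-space move.
- bot.move_gripper(opening, force=None): opening from 0.0 (shut) to 1.0 (fully open); force is the grip in N (None keeps the last); returns when the fingers have stopped.
- bot.sleep(seconds).
- bot.inverse_kinematics(position, orientation): joint angles nearest the present ones, or None.
- readout.read_state(): the state.
- cams.camera(name): name is "scene" or "top"; returns the picture (400x640x3 uint8, red, green, blue); there is no depth.
- cams.calibration(name): a dict with "fx", "fy", "cx", "cy" (pixels), "cam_to_world" (4x4, takes a point from camera to world coordinates). Camera axes: x right, y down, z forward; pixel columns grow to the right and rows downward; lengths in m; the calibration is good to about 2 mm. A picture is of the moment at which its call begins. calibration takes no time and is no camera call.
A pose or a line that the arm cannot do raises bot.MotionError and nothing moves.
- workorder.job_done(): hands the job in, once; it reports no verdict.
The state is a dict: "time_s": time; "joint_positions": joint angles; "joint_velocities": joint speeds; "tau": joint torques, N m; "tool_pos": TCP position; "tcp_rot": TCP orientation; "contact_force": force on the tool from outside, world axes, zero at the start; "moment": the same for the moment, N m; "width": opening from 0.0 (shut) to 1.0 (fully open).
Only numpy, scipy, OpenCV 4.12 (cv2) and the standard library are available. Lean on these libraries where they do the work, as an engineer would, in place of code of your own. Each camera call takes 0.05 s, during which the arm holds its last target.

TASK

Tip all six meatballs from the scoop into the empty tray of the tray sealer and stand the scoop back on the worktop, upright, anywhere clear. Then push the sprung tray carriage in by its front plate, gently and without ramming it, until it comes up firm against the stop hidden inside the machine; keep it pressed firmly on the stop for two seconds and let it slide all the way back out, with the six meatballs still in the tray. Leave the jar and the shaker where they are.

Things in the scene. Friction and masses are not known exactly. Their poses are not given: they have to be found in the camera images.
- sealer: Steel tray sealer, fixed. Origin on the worktop under it. Base plate 30 mm high, x from -130 to 130, y from -310 to 190 mm. A hood 195 mm high covers y = -310 to -10 over the full width; its mouth faces +y and takes the tray carriage, which slides in along the sealer's -y to a depth stop out of sight, set anew each time: met after 105 to 135 mm of travel.
- carriage (a joint): Carriage travel into the hood (m): 0 = out, as its spring keeps it. The push needed is 3 N at first, plus 0.05 N/mm (about 9 N near the stop), 0.6 N friction and 35 N per m/s. The stop's buffer adds 3 N/mm over 12 mm, then is rigid. Firmly home: 5 N or more on the stop beyond the spring (push 15 to 25 N in all); over 45 N is ramming. Let go, it returns by itself, damped.
- push_face (a point): Middle of the outer face of the carriage's upright steel front plate, moving with it; 85 mm up. Plate 150 mm wide (sealer x), 8 mm thick, from 35 to 115 mm above the worktop. The face looks to the sealer's +y; push it towards -y. Two rods hold the plate 62 mm off the tray. Carriage out: 220 mm from the sealer's origin along its +y. Axes as the sealer's.
- tray_in (a point): Centre of the inner floor of the white open tray, 40 mm above the worktop; the tray is part of the carriage. Inside 182 mm (sealer x) by 142 mm (sealer y), walls 4 mm, rim 86 mm above the worktop. Carriage out: 75 mm from the sealer's origin along its +y. Axes as the sealer's.
- scoop: Loose aluminium scoop holding the meatballs, 0.25 kg, 152 mm long, 82 wide. Origin on its underside, z up. Flat floor x = -20 to 54 mm, then a spout ramp rising at 22 degrees towards -x to the lip at x = -98, 35 mm up. Side walls 58 mm high at y = +-40, back wall x = 52. It pours over the lip when tipped spout-down by well over 22 degrees (45 is ample).
- scoop_grip (a point): Grip point of the scoop, in the middle of an upright black tab at its back: the tab is 16 mm thick (scoop y), 40 mm long (scoop x) and reaches 135 mm above the scoop's underside; this point is 105 mm above the underside, at scoop x = 36 mm, y = 0. Axes as the scoop's.
- spout (a point): Middle of the scoop's pouring lip, at scoop x = -98, y = 0, z = 35 mm.
- jar: Bystander: amber glass jar with a steel cap, 70 mm across, 100 mm high; origin under it.
- shaker: Bystander: steel shaker with a black cap, 56 mm across, 110 mm high; origin under it.
- ball0_center (a point): Centre of one of the six brown meatballs, 24 mm across, 12 g, lying in the scoop at the start (two rows of three).
- ball1_center (a point): Centre of one of the six brown meatballs, 24 mm across, 12 g, lying in the scoop at the start (two rows of three).
- ball2_center (a point): Centre of one of the six brown meatballs, 24 mm across, 12 g, lying in the scoop at the start (two rows of three).
- ball3_center (a point): Centre of one of the six brown meatballs, 24 mm across, 12 g, lying in the scoop at the start (two rows of three).
- ball4_center (a point): Centre of one of the six brown meatballs, 24 mm across, 12 g, lying in the scoop at the start (two rows of three).
- ball5_center (a point): Centre of one of the six brown meatballs, 24 mm across, 12 g, lying in the scoop at the start (two rows of three).
Not all that is in view belongs to the job. Leave any green or red look-alike of the scoop alone.

How it is judged:
On the way, in this order (a step that is already met when the one before it is completed fails the run):
1. all six meatballs lie in the tray, with the carriage out (x of ball0_center in the frame of tray_in between -0.093 and 0.093 m and y of ball0_center in the frame of tray_in between -0.073 and 0.073 m and z of ball0_center in the frame of tray_in between 0 and 0.046 m and x of ball1_center in the frame of tray_in between -0.093 and 0.093 m and y of ball1_center in the frame of tray_in between -0.073 and 0.073 m and z of ball1_center in the frame of tray_in between 0 and 0.046 m and x of ball2_center in the frame of tray_in between -0.093 and 0.093 m and y of ball2_center in the frame of tray_in between -0.073 and 0.073 m and z of ball2_center in the frame of tray_in between 0 and 0.046 m and x of ball3_center in the frame of tray_in between -0.093 and 0.093 m and y of ball3_center in the frame of tray_in between -0.073 and 0.073 m and z of ball3_center in the frame of tray_in between 0 and 0.046 m and x of ball4_center in the frame of tray_in between -0.093 and 0.093 m and y of ball4_center in the frame of tray_in between -0.073 and 0.073 m and z of ball4_center in the frame of tray_in between 0 and 0.046 m and x of ball5_center in the frame of tray_in between -0.093 and 0.093 m and y of ball5_center in the frame of tray_in between -0.073 and 0.073 m and z of ball5_center in the frame of tray_in between 0 and 0.046 m and value of joint carriage below 0.02 m), for 0.2 s.
2. the carriage is pressed on its hidden stop with at least 5 N for a second, the meatballs in the tray (x of ball0_center in the frame of tray_in between -0.093 and 0.093 m and y of ball0_center in the frame of tray_in between -0.073 and 0.073 m and z of ball0_center in the frame of tray_in between 0 and 0.046 m and x of ball1_center in the frame of tray_in between -0.093 and 0.093 m and y of ball1_center in the frame of tray_in between -0.073 and 0.073 m and z of ball1_center in the frame of tray_in between 0 and 0.046 m and x of ball2_center in the frame of tray_in between -0.093 and 0.093 m and y of ball2_center in the frame of tray_in between -0.073 and 0.073 m and z of ball2_center in the frame of tray_in between 0 and 0.046 m and x of ball3_center in the frame of tray_in between -0.093 and 0.093 m and y of ball3_center in the frame of tray_in between -0.073 and 0.073 m and z of ball3_center in the frame of tray_in between 0 and 0.046 m and x of ball4_center in the frame of tray_in between -0.093 and 0.093 m and y of ball4_center in the frame of tray_in between -0.073 and 0.073 m and z of ball4_center in the frame of tray_in between 0 and 0.046 m and x of ball5_center in the frame of tray_in between -0.093 and 0.093 m and y of ball5_center in the frame of tray_in between -0.073 and 0.073 m and z of ball5_center in the frame of tray_in between 0 and 0.046 m and contact force between sealer and carriage above 5 N), for 1 s.
At the end, for the whole second after the job is handed in: All six meatballs are in the tray, the carriage is back out (within 6 mm), and the scoop stands upright (within 0.1 rad) and still on the worktop, released (x of ball0_center in the frame of tray_in between -0.093 and 0.093 m and y of ball0_center in the frame of tray_in between -0.073 and 0.073 m and z of ball0_center in the frame of tray_in between 0 and 0.046 m and x of ball1_center in the frame of tray_in between -0.093 and 0.093 m and y of ball1_center in the frame of tray_in between -0.073 and 0.073 m and z of ball1_center in the frame of tray_in between 0 and 0.046 m and x of ball2_center in the frame of tray_in between -0.093 and 0.093 m and y of ball2_center in the frame of tray_in between -0.073 and 0.073 m and z of ball2_center in the frame of tray_in between 0 and 0.046 m and x of ball3_center in the frame of tray_in between -0.093 and 0.093 m and y of ball3_center in the frame of tray_in between -0.073 and 0.073 m and z of ball3_center in the frame of tray_in between 0 and 0.046 m and x of ball4_center in the frame of tray_in between -0.093 and 0.093 m and y of ball4_center in the frame of tray_in between -0.073 and 0.073 m and z of ball4_center in the frame of tray_in between 0 and 0.046 m and x of ball5_center in the frame of tray_in between -0.093 and 0.093 m and y of ball5_center in the frame of tray_in between -0.073 and 0.073 m and z of ball5_center in the frame of tray_in between 0 and 0.046 m and value of joint carriage below 0.006 m and height (world z) of scoop between -0.004 and 0.006 m and angle between scoop's own z axis and vertical below 0.1 rad and linear speed of scoop below 0.02 m/s); the robot touches nothing.
It fails at once if the carriage is rammed (more than 45 N on it from the robot) (contact force between any of the fingers, the arm and carriage above 45 N).
It fails at once if the jar or the shaker is shoved by more than 30 mm (distance of any of jar, shaker from where it was at the start of the episode above 0.03 m).
It also fails if it takes over 72 s, if anything falls off the work surface, if the arm or the gripper's body presses on something with over 40 N, if the wrist force passes 120 N, or if a joint passes its speed limit or range.

## Working session

There is one attempt and no reset: what is moved stays moved. The work goes in short steps, each a Python script; the robot and the scene stay as the last script left them, time stands still between calls to the robot, and variables do not carry over. Pictures are saved under pics/ and viewed, and the job is handed in when it is done.

```bash
mkdir -p pics
python3 - <<'E'
from workcell import bot, readout, cams
import cv2
for n in ("scene","top"):
    cv2.imwrite(f"pics/{n}0.png",cams.camera(n)[:,:,::-1])
    c=cams.calibration(n);print(n,c)
print(readout.read_state())
E
```

```text
scene {'fx': 380.17349891516443, 'fy': 380.17349891516443, 'cx': 323.22814244273684, 'cy': 196.7282747509421, 'cam_to_world': array([[-0.80745495,  0.48778669, -0.33178404,  0.77303697],
       [ 0.58982794,  0.67795656, -0.43872304,  0.6145881 ],
       [ 0.01093191, -0.54994458, -0.8351296 ,  0.73563334],
       [ 0.        ,  0.        ,  0.        ,  1.        ]])}
top {'fx': 453.4131440346039, 'fy': 453.4131440346039, 'cx': 318.1760481736984, 'cy': 198.87153677271644, 'cam_to_world': array([[ 0.05788122, -0.9725251 ,  0.22548767,  0.31201021],
       [-0.99831941, -0.05703023,  0.01029151,  0.25287211],
       [ 0.00285086, -0.2257044 , -0.97419166,  1.00143752],
       [ 0.        ,  0.        ,  0.        ,  1.        ]])}
{'time_s': 0.1, 'joint_positions': array([ 1.20780211,  0.52198911, -0.03629927,  1.59994726,  0.02119903,
        1.02107198, -0.11278402]), 'joint_velocities': array([-0.00180197, -0.00120225,  0.00099419, -0.00105262,  0.00112761,
        0.001897  , -0.00141613]), 'tau': array([ 3.48697540e-03, -9.28484273e+01,  1.98436193e+00, -3.70533299e+01,
        1.82259106e-02,  5.35824511e-03, -1.49985402e-05]), 'tool_pos': array([ 0.18026745, -0.59815007,  0.2497633 ]), 'tcp_rot': array([-5.02084678e-04,  9.89304396e-01,  1.45864824e-01, -1.16531073e-04]), 'contact_force': array([0.09658544, 0.42407339, 0.32883194]), 'moment': array([-0.01791858,  0.02359731, -0.04494731]), 'width': 1.0031850626905976}
```

View pics/scene0.png

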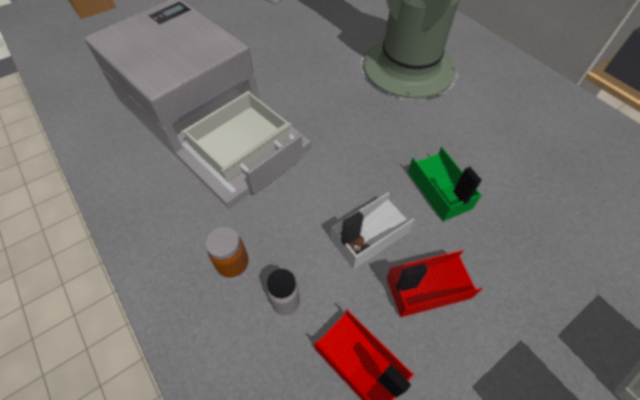

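View pics/top0.png

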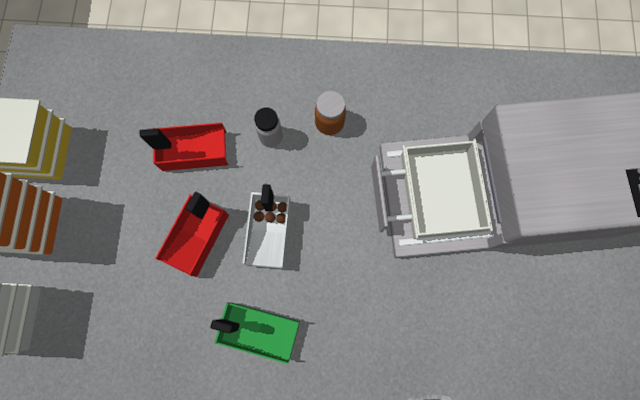

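The scene shows four scoop shapes in the top view: aluminium with meatballs (267,230), red (190,147), red (192,235) and green (257,332). The grey stack at (15,320) could also be mistaken for it. By the description, the aluminium one is the scoop. I'll check it in a crop.

Run:
```python
import cv2,numpy as np
t=cv2.imread("pics/top0.png");s=cv2.imread("pics/scene0.png")
a=cv2.resize(t[175:285,225:315],None,fx=5,fy=5,interpolation=cv2.INTER_CUBIC)
cv2.imwrite("pics/c_top.png",a)
a=cv2.resize(t[130:270,360:520],None,fx=5,fy=4,interpolation=cv2.INTER_CUBIC)
cv2.imwrite("pics/c_seal.png",cv2.resize(t[130:265,360:520],None,fx=4.4,fy=4.4,interpolation=cv2.INTER_CUBIC))
cv2.imwrite("pics/c_sc.png",cv2.resize(s[185:275,325:420],None,fx=5,fy=5,interpolation=cv2.INTER_CUBIC))
```

```text
(no output)
```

View pics/c_top.png

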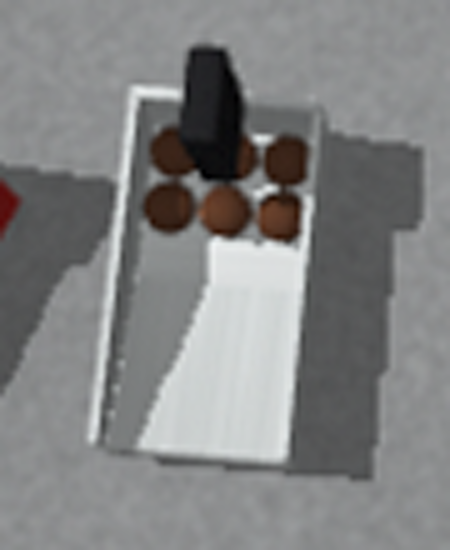

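View pics/c_seal.png

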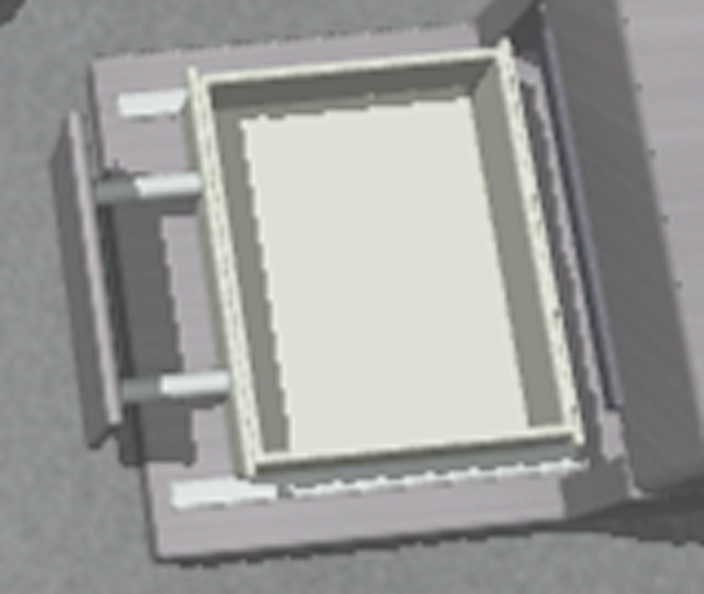

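View pics/c_sc.png

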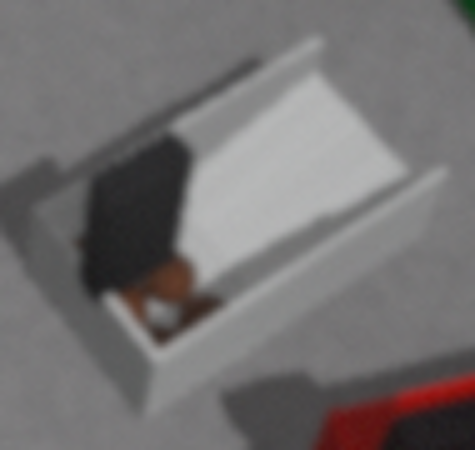

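The crop confirms the choice: an aluminium scoop with six meatballs and a black tab, spout towards the robot (-x world). Now I'll measure it.

```bash
cat > h.py <<'E'
import numpy as np
from workcell import bot, readout, cams
from scipy.spatial.transform import Rotation as R
def ray(n,px,z):
    c=cams.calibration(n);T=c["cam_to_world"]
    d=T[:3,:3]@np.array([(px[0]-c["cx"])/c["fx"],(px[1]-c["cy"])/c["fy"],1.]);o=T[:3,3]
    return o+d*(z-o[2])/d[2]
def proj(n,p):
    c=cams.calibration(n);T=c["cam_to_world"];q=T[:3,:3].T@(np.array(p)-T[:3,3])
    return np.array([c["fx"]*q[0]/q[2]+c["cx"],c["fy"]*q[1]/q[2]+c["cy"]])
E
python3 - <<'E'
from h import *
np.set_printoptions(precision=4,suppress=True)
T=lambda x,y,z:ray("top",(225+(x+.5)/5-.5,175+(y+.5)/5-.5),z)
S=lambda x,y,z:ray("scene",(325+(x+.5)/5-.5,185+(y+.5)/5-.5),z)
bl,br,fl,fr=T(132,90,.058),T(323,107,.058),T(95,440,.058),T(290,460,.035)
print("scoop",bl,br,fl,fr,T(105,452,.035),np.linalg.norm(bl-br),np.linalg.norm(fl-bl))
print("yaw",np.arctan2(*(bl-fl)[[1,0]]),np.arctan2(*(bl-br)[[1,0]])-np.pi/2)
print("scene", "bl,br?",S(158,355,.058),S(445,172,.058),S(320,42,.058))
Q=lambda x,y,z:ray("top",(360+(x+.5)/4.4-.5,130+(y+.5)/4.4-.5),z)
c=[Q(190,72,.086),Q(506,42,.086),Q(580,438,.086),Q(250,474,.086)]
print("tray",*c,np.mean(c,axis=0))
for i in range(4): d=c[(i+1)%4]-c[i];print(np.linalg.norm(d),np.degrees(np.arctan2(d[1],d[0])))
a,b=Q(72,112,.115),Q(105,437,.115);a2,b2=Q(80,112,.115),Q(117,430,.115)
print("plate",a,b,(a+b)/2,a2,b2,np.linalg.norm(a-b),np.degrees(np.arctan2(*(a-b)[[1,0]])))
for n,p in(("jar",(330,103)),("shaker",(266,119))): print(n,ray("top",p,.1))
E
```

```text
scoop [0.5357 0.4073 0.058 ] [0.533  0.3251 0.058 ] [0.3863 0.4089 0.058 ] [0.3846 0.3297 0.035 ] [0.3834 0.408  0.035 ] 0.08224621423599728 0.14940294210463057
yaw -0.011159623878283296 -0.032552220035526824
scene bl,br? [0.5325 0.4063 0.058 ] [0.385  0.4118 0.058 ] [0.3839 0.3331 0.058 ]
tray [0.65   0.0892 0.086 ] [ 0.6744 -0.0641  0.086 ] [ 0.4812 -0.0945  0.086 ] [0.4554 0.0584 0.086 ] [ 0.5653 -0.0027  0.086 ]
0.1552028003085188 -80.93137318046652
0.1956200588546104 -171.04310773342556
0.1550781046137505 99.57157699179974
0.19698112584572694 8.995672404555991
plate [0.6163 0.1491 0.115 ] [0.4638 0.1298 0.115 ] [0.5401 0.1394 0.115 ] [0.6165 0.1454 0.115 ] [0.4673 0.1245 0.115 ] 0.15369430366156278 7.206171347354578
jar [0.733  0.2493 0.1   ]
shaker [0.6882 0.3833 0.1   ]
```

```bash
cat >> h.py <<'E'
def scoopR(yaw,tilt): # tilt>0: spout down
    return R.from_euler('z',yaw)*R.from_euler('y',-tilt)
def toolq(Rs):
    q=(Rs*R.from_matrix(np.diag([1,-1,-1.]))).as_quat(); return [q[3],q[0],q[1],q[2]]
G=np.array([.036,0,.105]); LIP=np.array([-.098,0,.035])
def tcp_for_lip(lip,yaw,tilt): return np.array(lip)+scoopR(yaw,tilt).apply(G-LIP)
SY=np.radians(9.0); TRAY=np.array([.5653,-.0027]); SC=np.array([.481,.367]); SCY=-.018
SX=np.array([np.cos(SY),np.sin(SY)]); SYV=np.array([-np.sin(SY),np.cos(SY)])
E
python3 - <<'E'
from h import *
np.set_printoptions(precision=3,suppress=True)
for z in(.135,.095):
  for dx in(.016,.056):
    for dy in(.008,-.008):
      p=np.append(SC,0)+scoopR(SCY,0).apply([dx,dy,z]);print(z,dx,dy,(proj("top",p)-[225,175])*5,(proj("scene",p)-[325,185])*5)
def ik(p,q):
    s=bot.inverse_kinematics(list(p),q);print(np.round(p,3),s)
g=np.append(SC,0)+scoopR(SCY,0).apply(G)
for z in(.15,0.):ik(g+[0,0,z],toolq(scoopR(SCY,0)))
for t in(0,20,35,55,65):
    lip=np.append(TRAY+.02*SX+.005*SYV,.105);ik(tcp_for_lip(lip,SY,np.radians(t)),toolq(scoopR(SY,np.radians(t))))
f=TRAY+.145*SYV
for yw in(SY,SY+np.pi/2,SY-np.pi/2):
  for d in(.06,0.015,-.14):
    ik(np.append(f+d*SYV,.09),toolq(scoopR(yw,0)))
E
```

```text
0.135 0.016 0.008 [176.098 141.248] [194.516 148.762]
0.135 0.016 -0.008 [216.806 144.302] [167.669 118.253]
0.135 0.056 0.008 [186.687  42.73 ] [107.626 203.212]
0.135 0.056 -0.008 [226.988  45.728] [ 81.169 171.573]
0.095 0.016 0.008 [188.013 162.429] [184.097 201.788]
0.095 0.016 -0.008 [227.01 165.36] [158.563 172.148]
0.095 0.056 0.008 [198.045  67.812] [101.056 254.664]
0.095 0.056 -0.008 [236.67   70.691] [ 75.881 223.977]
[0.517 0.366 0.255] [-0.824  0.537  0.172  1.578 -0.102  1.035 -2.212]
[0.517 0.366 0.105] [-0.823  0.719  0.172  1.692 -0.167  0.745 -2.159]
[0.717 0.026 0.175] [ 0.02   0.753 -0.241  1.381  0.192  1.03  -1.671]
[0.685 0.021 0.217] [ 0.088  0.523 -0.278  1.761  0.253  0.537 -1.74 ]
[0.653 0.016 0.239] [-0.385  0.411  0.368  2.057 -1.161  0.199 -0.41 ]
[0.604 0.008 0.255] [ 0.771  0.536 -1.061  2.342  2.565  0.592  2.42 ]
[0.578 0.004 0.256] None
[0.533 0.2   0.09 ] [-0.2    0.674 -0.371  1.854  0.368  0.681 -2.199]
[0.54  0.155 0.09 ] [-0.144  0.661 -0.339  1.874  0.338  0.662 -2.099]
[0.565 0.002 0.09 ] [ 0.018  0.65  -0.178  1.874  0.182  0.633 -1.685]
[0.533 0.2   0.09 ] [ 0.006  0.74  -0.676  1.843  0.638  0.788 -0.853]
[0.54  0.155 0.09 ] [ 0.033  0.709 -0.594  1.865  0.569  0.743 -0.724]
[0.565 0.002 0.09 ] [ 0.276  0.7   -0.546  1.86   0.527  0.729 -0.412]
[0.533 0.2   0.09 ] [-1.091  0.969  1.024  1.9   -1.057  0.941 -2.52 ]
[0.54  0.155 0.09 ] [-0.97   0.891  0.915  1.917 -0.962  0.851 -2.512]
[0.565 0.002 0.09 ] [-0.526  0.754  0.615  1.903 -0.662  0.698 -2.497]
```

Run:
```python
from h import *
np.set_printoptions(precision=2,suppress=True,linewidth=150)
lo=np.array([-2.91,-.3,-1.5,.17,-1.26,.16,-2.52]);hi=np.array([2.91,2.13,1.42,2.43,4.41,1.93,2.52])
for yd in range(-180,180,15):
  yw=np.radians(yd); ux=np.array([np.cos(yw),np.sin(yw)])
  out=[]
  for flip in(0,np.pi):
   for t,z in((0,.2),(20,.16),(20,.11),(40,.11),(60,.11)):
    t=np.radians(t);lip=np.append(TRAY+.012*ux+.005*SYV,z)
    q=toolq(scoopR(yw,t)*R.from_euler('z',flip)) 
    s=bot.inverse_kinematics(list(tcp_for_lip(lip,yw,t)),q)
    out.append(-1 if s is None else round(min((s-lo).min(),(hi-s).min()),2))
  print(yd,out)
```

```text
-180 [np.float64(0.38), np.float64(0.53), np.float64(0.6), np.float64(0.15), -1, np.float64(0.37), np.float64(0.62), np.float64(0.61), np.float64(0.26), -1]
-165 [np.float64(0.39), np.float64(0.5), np.float64(0.59), np.float64(0.1), -1, np.float64(0.38), np.float64(0.6), np.float64(0.61), np.float64(0.25), -1]
-150 [np.float64(0.24), np.float64(0.23), np.float64(0.23), np.float64(0.0), -1, np.float64(0.42), np.float64(0.61), np.float64(0.61), np.float64(0.27), -1]
-135 [np.float64(0.23), np.float64(0.23), np.float64(0.23), np.float64(0.01), np.float64(0.04), np.float64(0.48), np.float64(0.63), np.float64(0.62), np.float64(0.32), np.float64(0.04)]
-120 [np.float64(0.23), np.float64(0.23), np.float64(0.23), np.float64(0.05), np.float64(0.04), np.float64(0.57), np.float64(0.67), np.float64(0.62), np.float64(0.38), np.float64(0.02)]
-105 [np.float64(0.1), np.float64(0.23), np.float64(0.23), np.float64(0.13), np.float64(0.09), np.float64(0.66), np.float64(0.68), np.float64(0.63), np.float64(0.47), np.float64(0.12)]
-90 [np.float64(0.01), np.float64(0.16), np.float64(0.01), np.float64(0.08
[... 2376 characters left out ...]
), np.float64(0.33)]
120 [np.float64(0.45), np.float64(0.68), np.float64(0.64), np.float64(0.61), np.float64(0.39), np.float64(0.03), np.float64(0.02), np.float64(0.01), np.float64(0.23), np.float64(0.18)]
135 [np.float64(0.37), np.float64(0.63), np.float64(0.64), np.float64(0.5), np.float64(0.17), np.float64(0.14), np.float64(0.09), np.float64(0.12), np.float64(0.36), np.float64(0.04)]
150 [np.float64(0.36), np.float64(0.6), np.float64(0.63), np.float64(0.36), -1, np.float64(0.03), np.float64(0.3), np.float64(0.32), np.float64(0.36), -1]
165 [np.float64(0.4), np.float64(0.58), np.float64(0.62), np.float64(0.24), -1, np.float64(0.29), np.float64(0.51), np.float64(0.52), np.float64(0.29), -1]
```

```bash
python3 - <<'E'
from h import *
import cv2
np.set_printoptions(precision=4,suppress=True)
g=np.append(SC,0)+scoopR(SCY,0).apply(G)+[0,-.0015,0]
q=toolq(scoopR(SCY,0))
bot.move_linear([.18,-.598,.35],speed=.25)
bot.movep(list(g+[0,0,.17]),q)
print(readout.read_state()["time_s"])
bot.move_linear(list(g+[0,0,.03]),speed=.25)
print(bot.move_linear(list(g),speed=.08,force_limit=10))
cv2.imwrite("pics/pre_s.png",cams.camera("scene")[:,:,::-1]);cv2.imwrite("pics/pre_t.png",cams.camera("top")[:,:,::-1])
s=readout.read_state();print(s["time_s"],s["tool_pos"],s["contact_force"])
E
python3 -c "
import cv2,numpy as np
a=cv2.imread('pics/pre_s.png')[120:320,240:500];b=cv2.imread('pics/pre_t.png')[120:320,150:410]
cv2.imwrite('pics/pre.png',cv2.resize(np.hstack([a,b]),None,fx=1.5,fy=1.5))"
```

```text
4.2083
False
5.5417 [0.5172 0.3649 0.1053] [-0.1854  0.4179  0.2422]
```

View pics/pre.png

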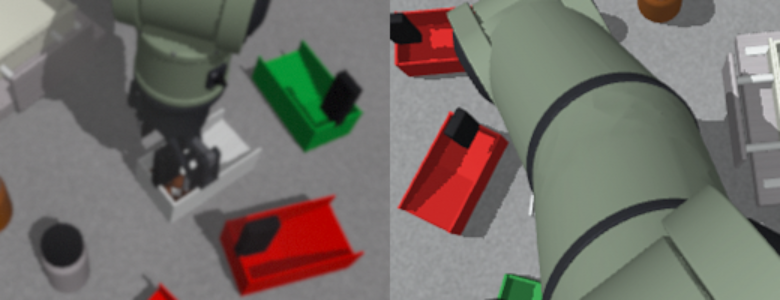

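The picture shows the gripper straddling the aluminium scoop's tab, with the meatballs visible at about (180,180) in the crop. The arm hides the scoop in the top view. Next: grip and lift a little.

Run:
```python
from h import *
import cv2
np.set_printoptions(precision=4,suppress=True)
bot.move_gripper(0.0,80)
s=readout.read_state();print(s["width"]*85,s["contact_force"],s["moment"])
p=s["tool_pos"]
bot.move_linear(list(p+[0,0,.02]),speed=.04)
bot.move_linear(list(p+[0,0,.17]),speed=.12)
a=cams.camera("scene")[:,:,::-1]
cv2.imwrite("pics/lift.png",a[80:320,200:520])
s=readout.read_state();print(s["time_s"],s["tool_pos"],s["contact_force"],s["moment"],s["width"])
```

```text
15.405254529650321 [ 0.1117  0.3231 -4.3676] [-0.0405 -0.0453  0.0122]
8.275 [0.5166 0.3645 0.274 ] [-0.412   0.0794 -3.121 ] [ 0.042  -0.0742  0.0097] 0.17686431038672387
```

View pics/lift.png

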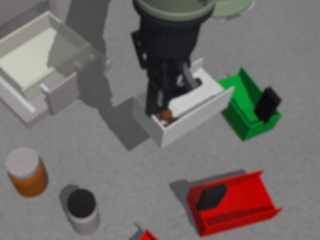

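The scoop is held, and the weight of 3.1 N matches scoop plus six balls (3.16 N). Now I'll carry it over, turn it and tip it.

```bash
cat >> h.py <<'E'
PY=SY+np.pi/2
def pour(z,td,off=.012,speed=.1):
    t=np.radians(td);lip=np.append(TRAY+off*SYV,z)
    bot.move_linear(list(tcp_for_lip(lip,PY,t)),rot=toolq(scoopR(PY,t)),speed=speed)
E
python3 - <<'E'
from h import *
import cv2
np.set_printoptions(precision=4,suppress=True)
pour(.20,0,speed=.10)
print(readout.read_state()["time_s"])
pour(.17,15,speed=.06)
cv2.imwrite("pics/over.png",cams.camera("scene")[:,:,::-1][0:300,50:450])
cv2.imwrite("pics/over_t.png",cams.camera("top")[:,:,::-1])
s=readout.read_state();print(s["time_s"],s["tool_pos"],s["contact_force"])
E
```

```text
10.675
11.3083 [0.5459 0.12   0.2724] [-0.4927 -0.0347 -3.4211]
```

View pics/over.png

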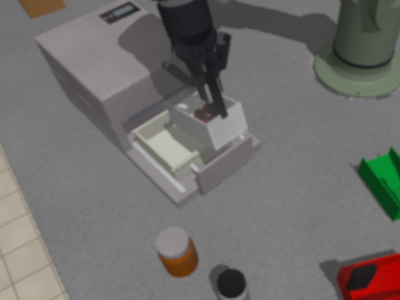

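View pics/over_t.png

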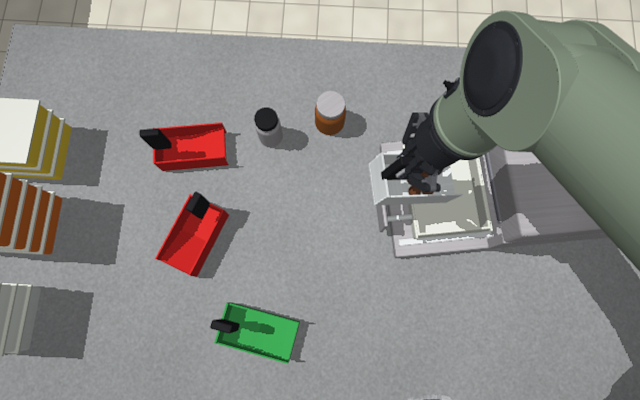

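The scoop's spout is over the tray, and the meatballs are still in the scoop near (420,188) in the top view. I'll tip slowly, keeping the lip low.

Run:
```python
from h import *
import cv2
np.set_printoptions(precision=4,suppress=True)
pour(.112,22,speed=.06)
pour(.108,32,speed=.015)
pour(.105,45,speed=.025)
pour(.105,55,speed=.04)
bot.sleep(.7)
cv2.imwrite("pics/tip.png",cams.camera("scene")[:,:,::-1][0:300,50:450])
cv2.imwrite("pics/tip_t.png",cams.camera("top")[:,:,::-1][100:300,300:560])
s=readout.read_state();print(s["time_s"],s["tool_pos"],s["contact_force"])
```

```text
17.0917 [0.5604 0.0284 0.2549] [ 0.0491 -0.7904 -3.4419]
```

View pics/tip.png

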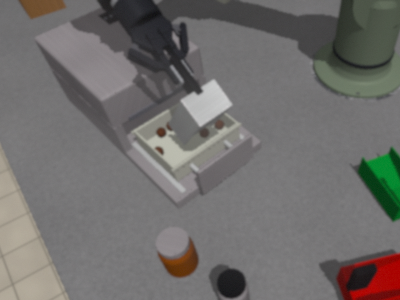

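View pics/tip_t.png

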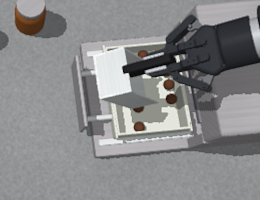

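Run:
```python
from h import *
import cv2
np.set_printoptions(precision=4,suppress=True)
pour(.17,55,speed=.12)
pour(.20,0,off=.05,speed=.15)
g=np.append(SC,0)+scoopR(SCY,0).apply(G)+[0,-.0015,.10]
bot.move_linear(list(g),rot=toolq(scoopR(SCY,0)),speed=.12)
s=readout.read_state();print(s["time_s"],s["tool_pos"],s["contact_force"])
a=cams.camera("scene")[:,:,::-1][60:220,160:330];b=cams.camera("top")[:,:,::-1][120:280,360:530]
cv2.imwrite("pics/after.png",cv2.resize(np.hstack([a,b]),None,fx=2.3,fy=2.3,interpolation=cv2.INTER_CUBIC))
```

```text
21.2 [0.5173 0.3644 0.2052] [-0.735  -0.0859 -2.0587]
```

View pics/after.png

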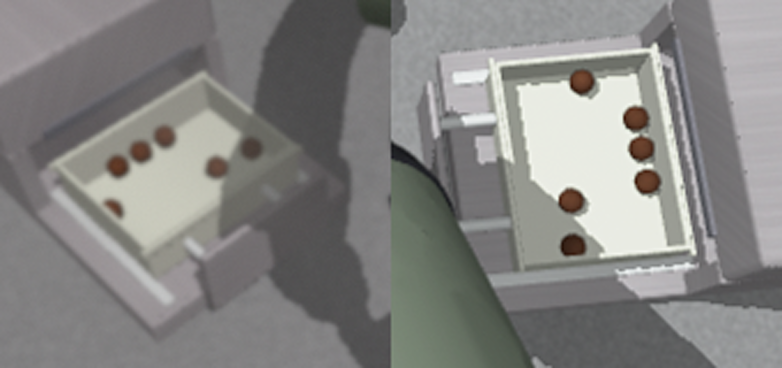

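All six meatballs are in the tray, in both views (right half: (581,81), (635,118), (641,148), (647,181), (571,201), (573,245)). Next, set the scoop down.

Run:
```python
from h import *
import cv2
np.set_printoptions(precision=4,suppress=True)
g=np.append(SC,0)+scoopR(SCY,0).apply(G)+[0,-.0015,0]
bot.move_linear(list(g+[0,0,.012]),speed=.12)
hit=bot.move_linear(list(g+[0,0,-.004]),speed=.02,force_limit=4)
s=readout.read_state();print(hit,s["time_s"],s["tool_pos"],s["contact_force"],s["moment"])
bot.move_gripper(0.6); bot.sleep(.2)
p=readout.read_state()["tool_pos"]
bot.move_linear(list(p+[0,0,.13]),speed=.15)
# then towards the front plate
f=TRAY+.145*SYV
bot.move_gripper(0.0)
bot.movep(list(np.append(f+.07*SYV,.22)),toolq(scoopR(SY,0)))
s=readout.read_state();print(s["time_s"],s["tool_pos"],s["contact_force"],s["width"])
b=cams.camera("top")[:,:,::-1];a=cams.camera("scene")[:,:,::-1]
cv2.imwrite("pics/placed_t.png",b);cv2.imwrite("pics/placed_s.png",a)
```

```text
True 22.8 [0.5171 0.3651 0.1046] [-1.0768  0.5328  8.2409] [-0.295   0.1624  0.0302]
25.6583 [0.5318 0.2097 0.2202] [0.2115 0.4871 0.4323] 0.002002506659819946
```

View pics/placed_t.png

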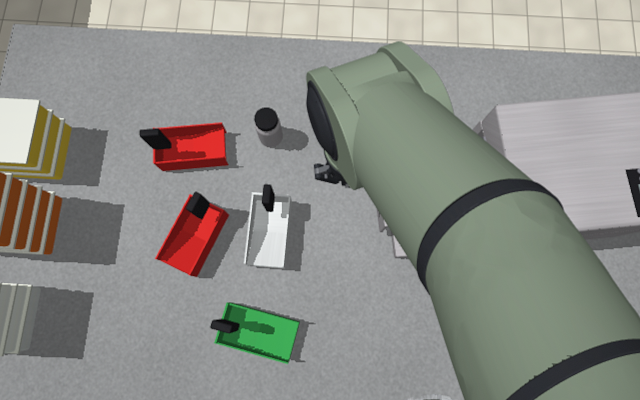

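View pics/placed_s.png

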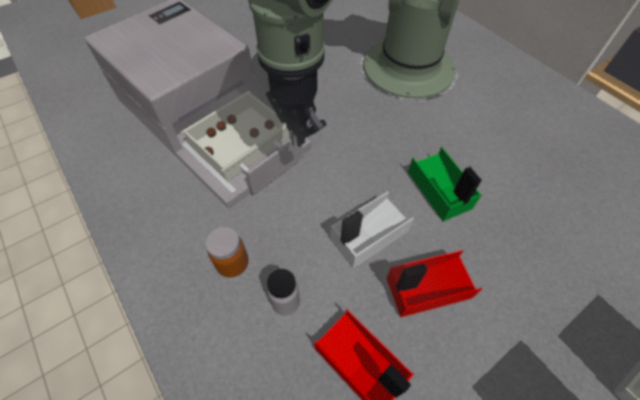

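The scoop stands upright and empty where it was. The jar and shaker haven't moved. Next is the push: tool down, shut fingers, pad sides against the plate. First leg to about 95 mm of travel, less than any possible stop.

Run:
```python
from h import *
np.set_printoptions(precision=4,suppress=True)
f=TRAY+.145*SYV; q=toolq(scoopR(PY,0))
P=lambda d,z=.095:list(np.append(f+d*SYV,z))
bot.movep(P(.07,.22),q)
bot.move_linear(P(.06),speed=.15)
F=lambda:(lambda s:(s["time_s"],(np.array(s["tool_pos"])[:2]-f)@SYV,s["contact_force"]@np.append(SYV,0),s["contact_force"]))(readout.read_state())
print(F())
print(bot.move_linear(P(.025),speed=.08,force_limit=3),F())
for d in(-.01,-.05,-.084):
    print(bot.move_linear(P(d),speed=.05,force_limit=15),F())
```

```text
(28.025, np.float64(0.06022365409344509), np.float64(0.058648762299473786), array([0.1781, 0.0876, 0.8984]))
False (28.6083, np.float64(0.024841156727267572), np.float64(-0.48118192200884113), array([ 0.3637, -0.4296, -0.7539]))
False (29.4583, np.float64(-0.010004133189647796), np.float64(3.088911768284736), array([-1.8874,  2.8285,  3.3019]))
False (30.4083, np.float64(-0.049556294748437694), np.float64(4.129933018044651), array([-3.607 ,  3.6101,  5.464 ]))
False (31.2417, np.float64(-0.08331111588685583), np.float64(6.8281219675771885), array([-5.3537,  6.0653,  6.8176]))
```

The push force is as expected, but the sideways and vertical components look odd. I'll check with a picture.

Run:
```python
from h import *
import cv2
np.set_printoptions(precision=3,suppress=True)
a=cams.camera("scene")[:,:,::-1][40:240,120:380];b=cams.camera("top")[:,:,::-1][100:300,340:600]
cv2.imwrite("pics/push1.png",cv2.resize(np.hstack([a,b]),None,fx=1.5,fy=1.5,interpolation=cv2.INTER_CUBIC))
s=readout.read_state();print(s["contact_force"],s["moment"],s["tool_pos"],s["joint_velocities"])
```

```text
[-4.213  6.317  6.9  ] [ 1.229  0.973 -0.128] [0.555 0.058 0.095] [-0.001 -0.001  0.001 -0.001  0.001  0.     0.001]
```

View pics/push1.png

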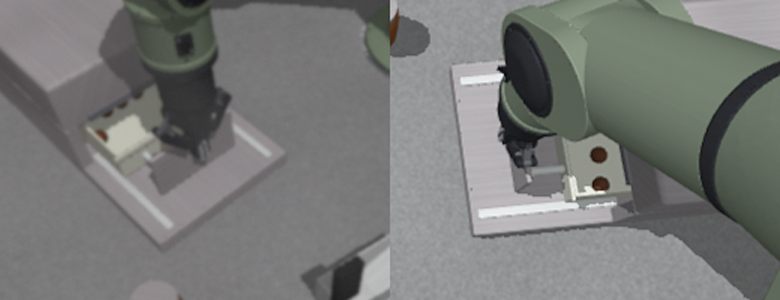

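The fingers are square on the plate and only the carriage is moving. The rest is pad friction. Now the slow leg to the stop.

Run:
```python
from h import *
np.set_printoptions(precision=2,suppress=True)
f=TRAY+.145*SYV
P=lambda d,z=.095:list(np.append(f+d*SYV,z))
def F():
    s=readout.read_state();c=s["contact_force"]
    return s["time_s"],(np.array(s["tool_pos"])[:2]-f)@SYV,c@np.append(SYV,0),c,np.linalg.norm(c)
print(F())
print(bot.move_linear(P(-.136),speed=.015,force_limit=10),F())
for i in range(3): bot.sleep(.1);print(F())
```

```text
(31.3417, np.float64(-0.08320532161716668), np.float64(6.898629167677188), array([-4.21,  6.32,  6.9 ]), np.float64(10.259851647841224))
True (33.6167, np.float64(-0.11854853165838848), np.float64(12.594606787745107), array([-4.45, 12.05,  8.69]), np.float64(15.50717465887458))
(33.7167, np.float64(-0.11802592867010527), np.float64(10.545447587747201), array([-3.84, 10.07,  8.86]), np.float64(13.950493103831118))
(33.8167, np.float64(-0.11799963164114702), np.float64(10.492643267131303), array([-3.33, 10.1 ,  8.28]), np.float64(13.47285563814072))
(33.9167, np.float64(-0.11800439051277015), np.float64(11.26951147092118), array([-4.42, 10.71,  8.77]), np.float64(14.52823946302139))
```

Run:
```python
from h import *
np.set_printoptions(precision=2,suppress=True)
f=TRAY+.145*SYV
P=lambda d,z=.095:list(np.append(f+d*SYV,z))
def F(n=6):
    L=[]
    for i in range(n):
        s=readout.read_state();c=s["contact_force"];L.append(c);bot.sleep(.02)
    c=np.mean(L,axis=0)
    return s["time_s"],(np.array(s["tool_pos"])[:2]-f)@SYV,c@np.append(SYV,0),c,np.linalg.norm(c)
d=-.1185
for i in range(10):
    d-=.001
    bot.move_linear(P(d),speed=.01)
    r=F();print(round(d,4),r)
    if r[2]>19 or r[4]>30: break
```

```text
-0.1195 (34.25, np.float64(-0.11800110808271522), np.float64(11.043241999486165), array([-6.44, 10.16,  7.77]), np.float64(14.322117410225307))
-0.1205 (34.6, np.float64(-0.11868021524620802), np.float64(12.796746204363009), array([-6.92, 11.86,  8.17]), np.float64(15.97891424608494))
-0.1215 (34.95, np.float64(-0.11935246664541478), np.float64(14.999394746325448), array([-7.5 , 14.  ,  8.36]), np.float64(17.946002054978525))
-0.1225 (35.3, np.float64(-0.12000486300793975), np.float64(16.558792443156115), array([-8.31, 15.45,  8.84]), np.float64(19.6425556120173))
-0.1235 (35.65, np.float64(-0.12067218778223598), np.float64(18.256546404776582), array([-8.78, 17.09,  9.11]), np.float64(21.2666480750428))
-0.1245 (36.0, np.float64(-0.12133063253302699), np.float64(20.44996476121156), array([-9.05, 19.27,  9.01]), np.float64(23.120056341087924))
```

The force rises about 2.9 N/mm, which is the buffer. That puts roughly 10 N on the stop beyond the spring. Hold it there, then back out slowly.

Run:
```python
from h import *
import cv2
np.set_printoptions(precision=2,suppress=True)
f=TRAY+.145*SYV
P=lambda d,z=.095:list(np.append(f+d*SYV,z))
def F():
    s=readout.read_state();c=s["contact_force"];return round(s["time_s"],2),round(float((np.array(s["tool_pos"])[:2]-f)@SYV),4),round(float(c@np.append(SYV,0)),2),round(float(np.linalg.norm(c)),1)
for i in range(6): bot.sleep(.4);print(F())
bot.move_linear(P(-.09),speed=.03);print(F())
bot.move_linear(P(0.03),speed=.05);print(F())
bot.move_linear(P(.07),speed=.1);print(F())
bot.move_linear(P(.07,.25),speed=.2)
bot.movep([.40,.42,.40],toolq(scoopR(PY,0)))
bot.sleep(.3);print(F())
cv2.imwrite("pics/end_s.png",cams.camera("scene")[:,:,::-1]);cv2.imwrite("pics/end_t.png",cams.camera("top")[:,:,::-1])
```

```text
(36.42, -0.1213, 20.77, 23.4)
(36.82, -0.1214, 19.81, 22.7)
(37.22, -0.1213, 20.91, 24.3)
(37.62, -0.1213, 21.78, 25.0)
(38.02, -0.1213, 20.23, 23.3)
(38.42, -0.1213, 20.57, 23.9)
(39.72, -0.0889, 8.99, 12.0)
(42.27, 0.0298, -0.48, 0.8)
(42.82, 0.0698, 0.81, 1.2)
(45.16, 0.2978, -0.74, 0.8)
```

View pics/end_s.png

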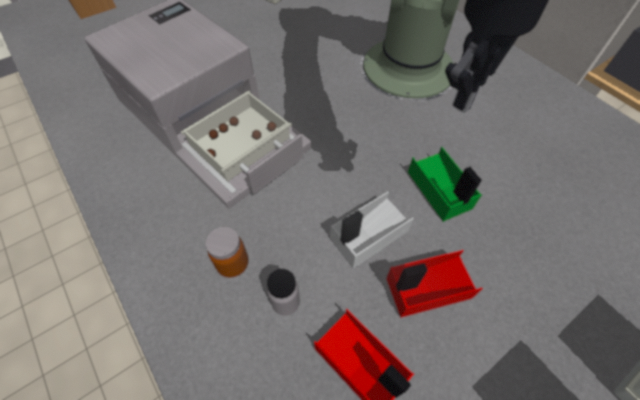

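View pics/end_t.png

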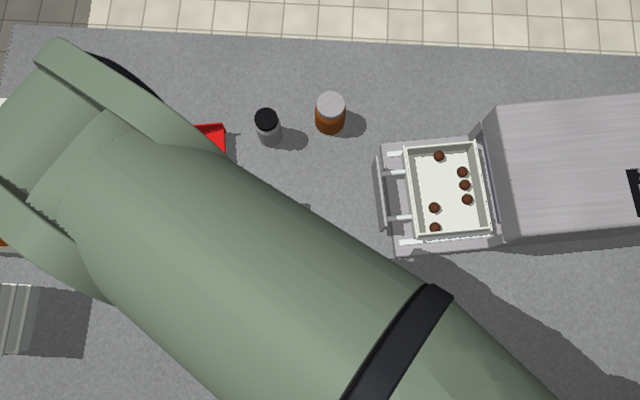

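The six meatballs are in the tray (top view (439,156) to (434,228)). The carriage plate is back at (381,192), as in the first picture. The scoop is upright at (372,228) in the scene view, and the jar and shaker haven't moved. The robot is clear of everything.

Run:
```python
from workcell import workorder
workorder.job_done()
```

```text
the job is handed in; nothing more can be done
```

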